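# Press and hold a setting on the beading-table lever press

## Task

On the small lever press, first stand the toppled punch upright, square foot down, in the middle of the round anvil and let go of it. Then flip the safety catch, which bars the lever, right over to its far side, and pull the lever down by its cross-bar handle until the press's rubber foot bears firmly on the punch. Finish while still holding the lever down like that, with the bead box, bead jar and spool left where they are.

Things in the scene. Friction and masses are not known exactly. Their poses are not given: they have to be found in the camera images.
- press: Grey steel lever press, fixed. Origin on the table under the lever's hinge; -x to its front (towards the robot), y left, z up. Base plate y -50..50, x -165..50 mm, 12 mm thick. Two cheeks at y = +/-22 mm (10 thick, x -28..28), right one 162 mm high, left one 188. Lever hinge axis along y, 125 mm above the table. Anvil at x = -125 mm, y = 0.
- anvil_top (a point): Centre of the flat top of the round steel anvil, 56 mm in diameter, 22 mm above the table, with a flush brass blank in its middle. Axes as the press. The punch must stand here.
- punch: Loose turned steel punch, about 0.16 kg: square foot 36 x 36 x 14 mm, stem 18 mm in diameter, ball head 36 mm in diameter; 80 mm long in all. Origin at the centre of the foot's underside, z axis along the stem to the head; ball centre at z = 62 mm. At the start it lies on the table on a side of the foot and the ball, its axis level.
- catch_angle (a joint): Angle of the safety catch (rad): 0 = shut, a flat bar level across the front of the lever; grows as it is flipped up and over to the left, to a stop at 3.0. Hinge axis along the press's x at y = 26, z = 172 mm (press frame). Light friction hinge (0.05 N m), it stays about where it is left.
- catch_peg (a point): The catch's finger peg: steel rod, 14 mm diameter, 54 mm long, along the press's x, standing forward from the bar's free end. This point: on its axis, 20 mm behind its front end: a good grip, fingers closing along the press's y, the peg turning between them. In the press frame at catch angle q: x = -44, y = 26 - 71 cos q, z = 172 + 71 sin q (mm).
- lever_angle (a joint): Lever angle (rad): 0 = raised, leaning 0.25 back from upright; grows as it is pulled forward and down; level at 1.82, stop at 1.95. Barred at about 0.15 by the shut catch (do not force it). A spring lifts it (2 N at the handle raised, 8 N level). The foot meets the standing punch at about 1.78; it is sprung and gives 8 mm (4.5 to 16 N), all in at about 1.85.
- lever: The lever: 14 mm steel rod, 180 mm long, with a cross-bar handle at its end and the rubber foot on its front side. Origin on the hinge axis.
- lever_grip: The lever's handle: black cross-bar sleeve, 22 mm in diameter, 100 mm long, along the press's y (50 mm to each side of the lever rod), turning freely about its own axis at the lever's end, 180 mm from the hinge axis. Origin at its centre. In the press frame at lever angle q: x = 180 sin(0.25 - q), y = 0, z = 125 + 180 cos(0.25 - q) (mm).
- press_foot: Round black rubber foot, 36 mm in diameter, on the lever's front side, 125 mm from the hinge; origin at the centre of the face that bears on the punch.
- bead_box: Bystander: clear open compartment box with beads, 140 x 110 x 40 mm. Origin at the centre of its underside.
- bead_jar: Bystander: clear jar of beads with a metal lid, 62 mm in diameter, 74 mm high. Origin at the centre of its underside.
- cord_spool: Bystander: wooden spool, 56 mm in diameter, 48 mm high. Origin at the centre of its underside.
There are look-alikes about, which are no part of the job. There is more than one size of the punch; the one meant has the size given above.

How it is judged:
By the outcome, as a careful person would: the job done as asked, in the order asked, and still so for the second after the job is handed in, while the arm keeps its last pose, push and grip.
It also fails if it takes over 72 s, if anything falls off the work surface, if the arm or the gripper's body presses on something with over 40 N, if the wrist force passes 120 N, or if a joint passes its speed limit or range.

## Robot

A 7-joint arm with a two-finger parallel gripper is mounted at the origin on the work surface. World frame = base frame: x ahead of the robot, y to its left, z up, the work surface at z = 0. Lengths are in m, angles in rad, forces in N, time in s.
With the tool pointing down it reaches from about 0.425 to 0.95 m from the base axis. Payload 4.7 kg.
Tool frame: the origin (TCP) lies on the centre line of the jaws, within the pads' length; the fingertips stand robot.nose_length ahead of it and the grasp point (between the pads) lies 8 mm behind it (robot.nose_length is the distance from the TCP to the fingertips, in m); z points along the fingers, y is the line along which they close (so a half turn about z gives the same grasp; the last joint's range is limited). The gripper opens to 85 mm and grips with 20 to 120 N. Pads are 22 mm wide; open, the fingers measure 114 mm over their backs; the gripper's body (76 mm by 85 mm) begins 54 mm behind the grasp point. The pads swing forward as they close: fully open they stand 13 mm farther back than shut.
Start: joints at [-1.226, 0.469, -0.049, 1.532, 0.024, 1.141, -0.082], TCP at [0.246, 0.628, 0.242] pointing down, gripper open.
Joint ranges: [-2.59, 2.59], [-0.33, 1.99], [-1.39, 1.29], [0.1, 2.45], [-1.04, 4.18], [0.21, 1.99], [-2.66, 2.66]. Speed limits (rad/s): [2.57, 2.57, 3.14, 3.14, 3.14, 3.14, 3.14].

## Interface

Orientations are given as [roll, pitch, yaw] about the fixed x, y, z axes, in that order (R = Rz(yaw) Ry(pitch) Rx(roll)).
In Python, from plant import robot gives the robot as it stands. Calls block until the motion is done:
- robot.goto(position, orientation): joint-space move of the TCP to a pose.
- robot.move_straight(position, vel=0.15, attitude=None, contact_N=None): straight line of the TCP; attitude=None keeps the orientation; vel is the mean speed in m/s. With contact_N (N) it stops when the force on the tool has changed by that much, and returns True; else False.
- robot.move_joints(angles): joint-space move.
- robot.grip(opening, strength=None): opening from 0.0 (shut) to 1.0 (fully open); strength is the grip in N (None keeps the last); returns when the fingers have stopped.
- robot.sleep(seconds).
- robot.inverse_kinematics(position, orientation): joint angles nearest the present ones, or None.
- robot.sense(): the state.
- robot.grab_frame(name): name is "side" or "top" or "wrist"; returns a dict with "image" (420x560x3 uint8, red, green, blue), "range_z" (420x560 float32, m along the optical axis (not along the pixel's ray), 0 where there is no reading), "fx", "fy", "cx", "cy" (pixels), "R" (3x3) and "t" (3): a world point X has camera coordinates R X + t. Camera axes: x right, y down, z forward; pixel columns grow to the right and rows downward; lengths in m; the calibration is good to about 2 mm. A picture is of the moment at which its call begins.
A pose or a line that the arm cannot do raises robot.IKError and nothing moves.
- robot.close_job(): hands the job in; it is judged then, once.
The state is a dict: "t": time; "joint_pos": joint angles; "joint_velocities": joint speeds; "effort": joint torques, N m; "tcp_pos": TCP position; "tcp_rot": TCP orientation; "wrist_force": force on the tool from outside, world axes, zero at the start; "torque": the same for the moment, N m; "opening": opening from 0.0 (shut) to 1.0 (fully open); "gripper_force": force on a finger pad.
Only numpy, scipy, OpenCV 4.12 (cv2) and the standard library are available. Lean on these libraries where they do the work, as an engineer would, in place of code of your own. Each camera call takes 0.05 s, during which the arm holds its last target. There are 200 camera calls.

## Working session

There is one attempt and no reset: what is moved stays moved. The work goes in short steps, each a Python script; the robot and the scene stay as the last script left them, time stands still between calls to the robot, and variables do not carry over. Pictures are saved under pics/ and viewed, at most 11 in all, crops included, and the job is handed in when it is done.

```bash
ls; mkdir -p pics; python3 - <<'E'
from plant import robot
import cv2,numpy as np
s=robot.sense();print(s['t'],s['tcp_pos'],s['tcp_rot'],robot.nose_length,s['opening'])
for n in ['top','side']:
    f=robot.grab_frame(n);np.savez(f'/tmp/{n}0.npz',**f)
    cv2.imwrite(f'pics/{n}0.png',f['image'][:,:,::-1]);print(n,f['fx'],f['cx'],f['cy'],f['R'],f['t'])
E
```

```text
pics
0.0 [0.24628621 0.62787021 0.24126154] [-3.13966176e+00  8.27699442e-05  2.76779883e+00] 0.011 1.002288590322254
top 480.53190548557495 275.9825226033616 206.22308914765424 [[ 0.01531147 -0.99978361 -0.01408142]
 [-0.99119356 -0.0133243  -0.13174899]
 [ 0.13153285  0.01597468 -0.99118309]] [-0.04220455  0.59337656  1.14155538]
side 488.60316164584765 278.91210878597536 205.73625261532152 [[ 0.95873644 -0.2838517   0.0158951 ]
 [-0.15018774 -0.55315962 -0.81942545]
 [ 0.24138784  0.78322579 -0.57296533]] [-0.54322095  0.19719359  1.10564216]
```

View pics/top0.png

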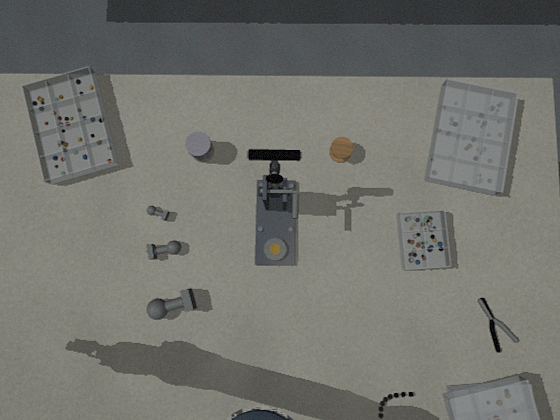

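View pics/side0.png

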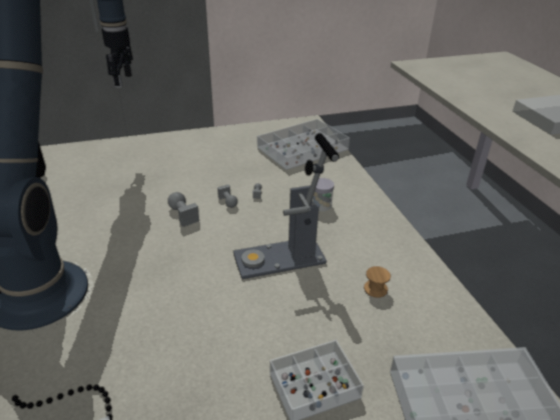

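Top view: the three punches lie at about (160,212), (163,249) and (173,303). The middle one is about 80 mm long, with its foot at (152,251) and ball at (174,247). The brass blank is at (275,249) and the press points down-image towards the robot. The side view shows the catch level across the lever.

```bash
cat > h.py <<'E'
import numpy as np,cv2
def ray(f,u,v,z):
    R,t=f['R'],f['t'];C=-R.T@t
    d=R.T@np.array([(u-f['cx'])/f['fx'],(v-f['cy'])/f['fy'],1]);return C+d*(z-C[2])/d[2]
def cloud(f):
    v,u=np.mgrid[:420,:560];z=f['range_z'].astype(float)
    P=np.stack([(u-f['cx'])/f['fx']*z,(v-f['cy'])/f['fy']*z,z],-1)
    P=(P-f['t'])@f['R'];P[z==0]=np.nan;return P
E
python3 - <<'E'
from h import *
np.set_printoptions(precision=4,suppress=True)
F={n:dict(np.load(f'/tmp/{n}0.npz')) for n in('top','side')}
f=F['top'];P=cloud(f)
print('table z',np.nanmedian(P[220:320,320:380,2]))
print('side table z',np.nanmedian(cloud(F['side'])[300:340,150:230,2]))
m=(P[...,2]>0.009).astype(np.uint8)
for (u0,u1,v0,v1) in [(135,190,203,224),(135,192,232,266),(140,205,280,325)]:
    s=np.zeros_like(m);s[v0:v1,u0:u1]=m[v0:v1,u0:u1]
    c=max(cv2.findContours(s,0,1)[0],key=cv2.contourArea);print(cv2.minAreaRect(c), cv2.contourArea(c))
s=f['image'][232:266,140:190];np.set_printoptions(linewidth=250)
print((P[236:264,142:188:1,2]*1000).round()[::2,::2])
for n in F:
    h=cv2.cvtColor(F[n]['image'],cv2.COLOR_RGB2HSV)
    b=((h[...,1]>120)&(h[...,0]>10)&(h[...,0]<30)).astype(np.uint8)
    for c in cv2.findContours(b,0,1)[0]:
        if cv2.contourArea(c)>40:
            M=cv2.moments(c);u,v=M['m10']/M['m00'],M['m01']/M['m00'];print(n,u,v,cv2.contourArea(c),ray(F[n],u,v,.022))
# press plate top: z 8..16mm
q=P[150:275,235:310].reshape(-1,3);k=(q[:,2]>.007)&(q[:,2]<.017);q=q[k]
r=cv2.minAreaRect(q[:,:2].astype(np.float32));print('plate',r,cv2.boxPoints(r))
vis=f['image'].copy()[130:330,130:320,::-1];cv2.imwrite('pics/c.png',cv2.resize(vis,None,fx=3,fy=3))
# handle
q=P[145:163,240:305].reshape(-1,3);q=q[q[:,2]>.27];print('handle',len(q),q.mean(0),q.min(0),q.max(0))
E
```

```text
table z -0.0004681426993091251
side table z 0.00041151501751133184
((156.3556671142578, 212.17526245117188), (21.610536575317383, 9.836027145385742), 21.037511825561523) 135.5
((163.28904724121094, 249.61965942382812), (15.267792701721191, 34.093563079833984), 82.23483276367188) 330.5
((169.57330322265625, 304.7606201171875), (21.689729690551758, 49.305782318115234), 74.2913589477539) 720.0
[[-4. -0. -0. -2. -3.  3.  2. -1. -2. -2.  2. -4. -1. -2. -0. -1.  1. -2. -3. -0. -4. -5.  3.]
 [-8. -2. -2. -1. -2.  3.  3.  1. -2. -3.  3. -0. -5.  2. -6.  5.  1. -1. -3. -3. -0. -0. -2.]
 [-3. -0. -3. -1.  2. -1. -1. -2.  0.  1. -3.  1. -3.  3. -4.  1.  4. -2.  4. -2. -5. -0.  1.]
 [ 0. -2. -2.  3. -0.  1. -2. -0. -3. -6.  1. -1. -0. 25. 35. 27. 30. 25. -2.  4. -1. -3. -3.]
 [-1. -3.  1. 36. 36. 24.  1.  0.  3.  0.  3.  1.  0. 32. nan 28. 29. 30. 24. -2.  3. -1. -6.]
 [ 2. -2. 35. 29. 34. 27. 10.  2. -1. -1. 22. nan 32. 33. 34. 37. 35. 33. 24. 16.  0.  3. -0.]
 [-1. -5. 34. 36. 35. 27. 20. 27. 27. 23. 22. 27. 28. 33. 31. 35. 33. 36. 28. 16. -3. -3. -4.]
 [ 1. -2. -1. 37. 33. 32. 26. 29. 25. 26.
[... 272 characters left out ...]
.  1. -2.  1. -5. -1.  2. -2.  1. -5. -1. -5.  2.  4. -4.  1.  1.]
 [ 1. -2. -0. 37. 38. 35. 22.  4.  2. -1. -5.  0.  2. -0.  1. -2.  1.  1.  1. -1. -1.  2. -1.]
 [-3.  1.  0.  2. -0. -1. -0.  6.  4. -0. -2.  2. -5.  1. -5. -4. -1.  3. -1. -2. -3. -2.  4.]
 [ 2.  1.  0.  2. -4. -1. -0. -0.  1. -3.  2. -1.  3. -2.  0. -3. -3.  0. -5. -1. -2.  0.  0.]]
top 274.7169312169312 248.46825396825398 63.0 [ 0.4912 -0.0319  0.022 ]
plate ((0.5823883414268494, -0.02505766600370407), (0.27077046036720276, 0.1251009702682495), 5.578098297119141) [[ 0.4416  0.024 ]
 [ 0.4537 -0.1005]
 [ 0.7232 -0.0742]
 [ 0.7111  0.0504]]
handle 608 [ 0.6577 -0.031   0.3065] [ 0.6487 -0.0828  0.2727] [0.6712 0.0217 0.313 ]
```

View pics/c.png

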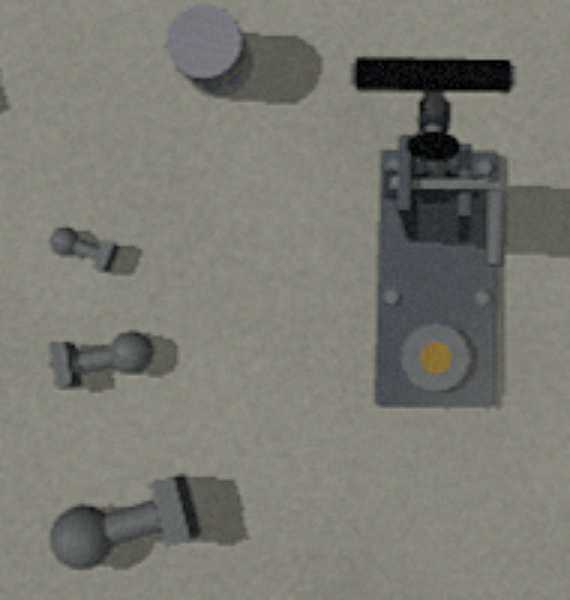

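The crop confirms it: the middle punch has its foot at crop (63,365) and ball at (132,353). The peg is at crop (495,230), on the right of the press, and the handle bar is level, so the press yaw is near 0. Next I refine the poses and check IK for a ball grasp. I plan to tilt the tool before the grasp and after it, which lets me turn the punch 90°.

```bash
cat >> h.py <<'E'
from scipy.spatial.transform import Rotation as Ro
def rpy(d,y):
    """tool z = d, tool y ~ y"""
    d=np.array(d,float);d/=np.linalg.norm(d);y=np.array(y,float);y-=d*(y@d);y/=np.linalg.norm(y)
    return Ro.from_matrix(np.c_[np.cross(y,d),y,d]).as_euler('xyz')
E
python3 - <<'E'
from h import *
from plant import robot
np.set_printoptions(precision=4,suppress=True)
f=dict(np.load('/tmp/top0.npz'));g=dict(np.load('/tmp/side0.npz'));P=cloud(f)
w=P[232:266,135:192].reshape(-1,3);w=w[w[:,2]>.009]
top=w[(w[:,2]>.03)&(w[:,1]>.225)]
print('pts range',w.min(0),w.max(0))
ft=w[(w[:,2]>.031)];o=ft[ft[:,1]>np.median(w[:,1])];print('foot top',len(o),o.mean(0),o.min(0),o.max(0))
# ball: circle in image
m=np.zeros((420,560),np.uint8);m[232:266,167:192]=P[232:266,167:192,2]>.009
m=np.nan_to_num(m);c=max(cv2.findContours(m,0,1)[0],key=cv2.contourArea);(u,v),r=cv2.minEnclosingCircle(c);print('ball',u,v,r,ray(f,u,v,.018))
b=ray(f,u,v,.018)
# handle line & yaw
q=P[145:163,240:305].reshape(-1,3);q=q[q[:,2]>.27];vx,vy,x0,y0=cv2.fitLine(q[:,:2].astype(np.float32),cv2.DIST_HUBER,0,.01,.01).ravel();print('handle yaw',np.arctan2(-vx*np.sign(vy),abs(vy)))
# plate edges by colour: dark gray-blue vs beige
hsv=f['image'].astype(int);d=((hsv[...,0]-hsv[...,2])<5).astype(np.uint8)
for v in (205,215,225,235,245,255,260):
    k=np.flatnonzero(d[v,240:315])+240;print(v,k.min(),k.max(),ray(f,k.min()-.5,v,.012)[:2],ray(f,k.max()+.5,v,.012)[:2])
for u in(260,270,280,290):
    k=np.flatnonzero(d[250:275,u])+250;print(u,k.max(),ray(f,u,k.max()+.5,.012)[:2])
# anvil in side view: colour near expected
for n,F in(('top',f),('side',g)):
    h=cv2.cvtColor(F['image'],cv2.COLOR_RGB2HSV);y0,x0=(240,265) if n=='top' else (245,235)
    s=h[y0:y0+25,x0:x0+35];v,u=np.nonzero((s[...,1]>90)&(s[...,0]<35)&(s[...,0]>8)&(s[...,2]>90));print(n,len(u),ray(F,u.mean()+x0,v.mean()+y0,.022))
X=np.array([1,0,0])
for a in (0,15,30,45):
    for sgn in(1,-1):
        A=np.radians(a);d0=[0,np.sin(A),-np.cos(A)];d1=[0,-np.cos(A),-np.sin(A)]
        print(a,sgn,robot.inverse_kinematics([.49,.2,.02],rpy(d0,X*sgn)),robot.inverse_kinematics([.49,-.03,.09],rpy(d1,X*sgn)))
E
```

```text
pts range [0.4606 0.2034 0.0093] [0.5062 0.283  0.0395]
foot top 88 [0.4795 0.2738 0.0354] [0.4628 0.2493 0.0311] [0.4969 0.283  0.0391]
ball 172.8076934814453 247.5 7.347158908843994 [0.49  0.221 0.018]
handle yaw -0.011644558
205 256 308 [0.5999 0.0183] [ 0.6017 -0.1149]
215 256 297 [0.5746 0.0178] [ 0.576  -0.0875]
225 256 295 [0.5494 0.0173] [ 0.5508 -0.0827]
235 256 295 [0.5244 0.0168] [ 0.5258 -0.083 ]
245 255 295 [0.4995 0.0187] [ 0.5009 -0.0832]
255 255 294 [0.4747 0.0182] [ 0.4762 -0.081 ]
260 255 295 [0.4624 0.0179] [ 0.4639 -0.0836]
260 264 [0.4515 0.0041]
270 265 [ 0.4494 -0.0207]
280 265 [ 0.4498 -0.0454]
290 265 [ 0.4502 -0.0701]
top 83 [ 0.4908 -0.0317  0.022 ]
side 56 [ 0.4902 -0.0305  0.022 ]
0 1 [-0.6864  0.5534  0.2824  2.0677 -0.2811  0.5562 -0.204 ] [-1.0439  1.1292  0.6281  1.9845  0.7162  1.2545 -1.0877]
0 -1 [-0.2296  0.5597 -0.3041  2.0405  0.2933  0.5822  2.405 ] [-0.3808  0.9947 -0.245   1.9455  1.0898  1.8528  1.6623]
15 1 [-0.4607  0.5367  0.1646  2.12   -0.7187  0.5177  0.3132] [-1.0364  0.9711  0.6496  2.0314  0.6601  1.0992 -0.9959]
15 -1 [ 0.5152  0.9232 -1.1906  2.0674  0.9755  0.7434  1.9379] [-0.4094  0.8399 -0.1903  1.9943  1.0317  1.5922  1.771 ]
30 1 [-0.0546  0.5832 -0.1724  2.1395 -0.9586  0.5193  0.6737] [-0.9732  0.7963  0.6234  2.0718  0.6176  0.975  -0.9064]
30 -1 [ 0.6768  1.0241 -1.2301  2.1022  0.8902  0.5612  2.143 ] [-0.3875  0.694  -0.1574  2.0372  0.9645  1.3542  1.8923]
45 1 [ 0.4252  0.7708 -0.6302  2.1284 -0.8993  0.4683  0.7878] [-0.8645  0.6325  0.5705  2.1031  0.5483  0.8594 -0.7792]
45 -1 [ 0.7943  1.1417 -1.2162  2.1116  0.6187  0.4155  2.5378] [-0.3408  0.5631 -0.1138  2.0726  0.8609  1.1189  2.0552]<sys>:0: UserWarning: Gimbal lock detected. Setting third angle to zero since it is not possible to uniquely determine all angles.
```

```bash
cat >> h.py <<'E'
AN=np.array([.4905,-.0312,.022]);O=np.array([.6155,-.0315,0.])
al=np.radians(15);d1=np.array([0,-np.cos(al),-np.sin(al)]);r1=rpy(d1,[1,0,0])
E
python3 - <<'E'
from h import *
from plant import robot
b=np.array([.490,.2212,.018]);ps=.195
a=np.array([np.sin(ps),-np.cos(ps),0]);p=[np.cos(ps),np.sin(ps),0]
d0=-np.cos(al)*np.array([0,0,1])-np.sin(al)*a;r0=rpy(d0,p)
T=b+.003*d0
robot.goto(T-.09*d0,r0);robot.grip(.75,40)
print(robot.move_straight(T,vel=.1,contact_N=6),robot.sense()['tcp_pos'],T)
robot.grip(0,40);s=robot.sense();print(s['opening'],s['gripper_force'],s['wrist_force'],s['t'])
robot.move_straight(s['tcp_pos']+[0,0,.12])
s=robot.sense();print(s['opening'],s['wrist_force'])
robot.goto(AN+[0,0,.062+.05]+.003*d1,r1)
s=robot.sense();print(s['opening'],s['wrist_force'],s['tcp_pos'],s['t'])
F={n:robot.grab_frame(n) for n in('top','side')}
for n in F:np.savez(f'/tmp/{n}1.npz',**F[n])
c=[F['top']['image'][170:290,210:350],F['side']['image'][160:280,190:330]]
cv2.imwrite('pics/d.png',cv2.resize(np.hstack(c)[:,:,::-1],None,fx=2.8,fy=2.8))
E
```

```text
False [0.49038947 0.22184714 0.01556872] [0.48984955 0.22196174 0.01510222]
0.39733776169248636 39.37040984630585 [ 0.09685303 -1.55810662  5.13249857] 3.75
0.4016600332516096 [ 0.29219724 -0.24839592 -1.20950861]
0.3931045673832668 [-0.11448678 -0.54827881 -1.23395042] [ 0.49027016 -0.03411164  0.13256878] 5.7833
```

View pics/d.png

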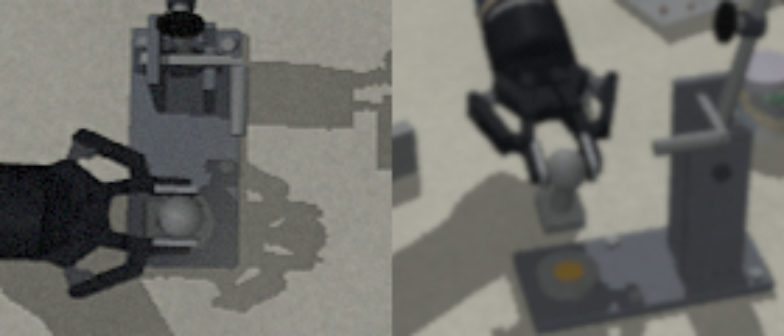

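The punch hangs foot down in the grip. Its ball is at top px (274.6,246.8) and side px (252,221), just over the anvil.

```bash
python3 - <<'E'
from h import *
f=dict(np.load('/tmp/top1.npz'));g=dict(np.load('/tmp/side1.npz'))
P=cloud(f);q=P[238:256,266:284].reshape(-1,3);q=q[(q[:,2]>.135)&(q[:,2]<.16)];print(len(q),q.mean(0),q.max(0))
print(ray(f,274.6,246.8,.134),ray(g,252.1,220.7,.134),ray(g,249.6,236,.134-.055))
P=cloud(g);q=P[217:240,240:262].reshape(-1,3);q=q[(q[:,2]>.06)&(q[:,2]<.155)]
for lo in np.arange(.06,.155,.012):
    k=q[(q[:,2]>lo)&(q[:,2]<lo+.012)];print(lo.round(3),len(k),np.median(k,0).round(4) if len(k) else '')
E
```

```text
232 [ 0.49021436 -0.03176888  0.14374548] [ 0.5095256  -0.01426626  0.15296674]
[ 0.48990752 -0.03351145  0.134     ] [ 0.48947682 -0.03682069  0.134     ] [ 0.48605947 -0.02241677  0.079     ]
0.06 0 
0.072 69 [ 0.4899 -0.0308  0.082 ]
0.084 93 [ 0.4796 -0.0218  0.088 ]
0.096 23 [ 0.4853 -0.0311  0.1046]
0.108 9 [ 0.4844 -0.0341  0.1116]
0.12 57 [ 0.4815 -0.0446  0.1269]
0.132 122 [ 0.4822 -0.0442  0.1393]
0.144 40 [ 0.4837 -0.0414  0.1459]
```

```bash
python3 - <<'E'
from h import *
from plant import robot
p=robot.sense()['tcp_pos'];T=p+np.array([.0005,.0018,0]);T[2]=.0834
robot.move_straight(T+[0,0,.012],vel=.1)
print(robot.move_straight(T+[0,0,-.004],vel=.03,contact_N=10));s=robot.sense();print(s['tcp_pos'],s['wrist_force'],s['t'])
F={n:robot.grab_frame(n) for n in('top','side')}
for n in F:np.savez(f'/tmp/{n}2.npz',**F[n])
c=[F['top']['image'][200:290,230:320],F['side']['image'][200:290,210:300]]
cv2.imwrite('pics/e.png',cv2.resize(np.hstack(c)[:,:,::-1],None,fx=4.4,fy=4.4))
E
```

```text
True
[ 0.49086125 -0.03359292  0.0876009 ] [-0.3541607   0.27451534  4.25982228] 6.8083
```

View pics/e.png

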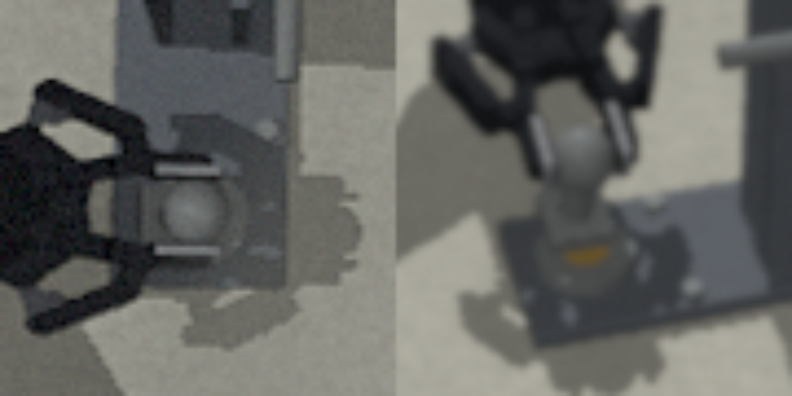

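The punch leans: the ball is over the centre but the foot is about 8–10 mm too far to +y, with brass showing at (585,255). I'll lift, turn about 0.17 rad about the ball, and set it down again.

```bash
python3 - <<'E'
from h import *
from plant import robot
p=robot.sense()['tcp_pos'];al2=al-.17;d=np.array([0,-np.cos(al2),-np.sin(al2)]);r=rpy(d,[1,0,0])
ball=p-.003*d1+[0,.0005,0]
robot.move_straight(p+[0,0,.015]);
T=ball+.003*d
robot.move_straight(T+[0,0,.015],vel=.02,attitude=r)
T[2]=.084-.003*np.sin(al2)
print(robot.move_straight(T+[0,0,-.004],vel=.03,contact_N=10));s=robot.sense();print(s['tcp_pos'],T,s['wrist_force'],s['t'])
F={n:robot.grab_frame(n) for n in('top','side')}
for n in F:np.savez(f'/tmp/{n}3.npz',**F[n])
c=[F['top']['image'][200:290,230:320],F['side']['image'][200:290,210:300]]
cv2.imwrite('pics/f.png',cv2.resize(np.hstack(c)[:,:,::-1],None,fx=4.4,fy=4.4))
E
```

```text
True
[ 0.49073939 -0.03353635  0.08730734] [ 0.49082375 -0.03305947  0.08372499] [0.11125614 1.23598158 3.09099989] 8.0833
```

View pics/f.png

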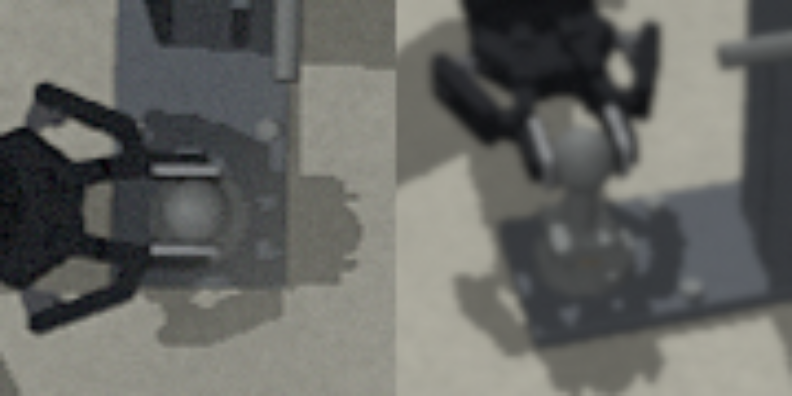

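The brass is now covered and the punch looks upright. I'll release it, back off along the tool axis and check.

```bash
python3 - <<'E'
from h import *
from plant import robot
robot.grip(.62);robot.sleep(.2)
s=robot.sense();d=Ro.from_euler('xyz',s['tcp_rot']).apply([0,0,1])
robot.move_straight(s['tcp_pos']-.12*d,vel=.12)
F={n:robot.grab_frame(n) for n in('top','side')}
for n in F:np.savez(f'/tmp/{n}4.npz',**F[n])
print(robot.sense()['t'],robot.sense()['wrist_force'])
P=cloud(F['top']);q=P[232:262,258:292].reshape(-1,3);k=q[q[:,2]>.075];print('ball',len(k),k.mean(0),k.min(0),k.max(0))
k=q[(q[:,2]>.031)&(q[:,2]<.045)];print('foot',len(k),k.mean(0),np.percentile(k,[3,97],0))
c=[F['top']['image'][200:290,230:320],F['side']['image'][200:290,210:300]]
cv2.imwrite('pics/g.png',cv2.resize(np.hstack(c)[:,:,::-1],None,fx=4.4,fy=4.4))
E
```

```text
9.9583 [-0.43261713  0.34896265 -0.56008596]
ball 184 [ 0.48712018 -0.02456847  0.09547402] [ 0.4706577  -0.04078743  0.08310082] [ 0.50570299 -0.00792761  0.10526265]
foot 38 [ 0.47726239 -0.02653918  0.03547728] [[ 0.46954401 -0.04036277  0.03230479]
 [ 0.50382602 -0.00818471  0.04035576]]
```

View pics/g.png

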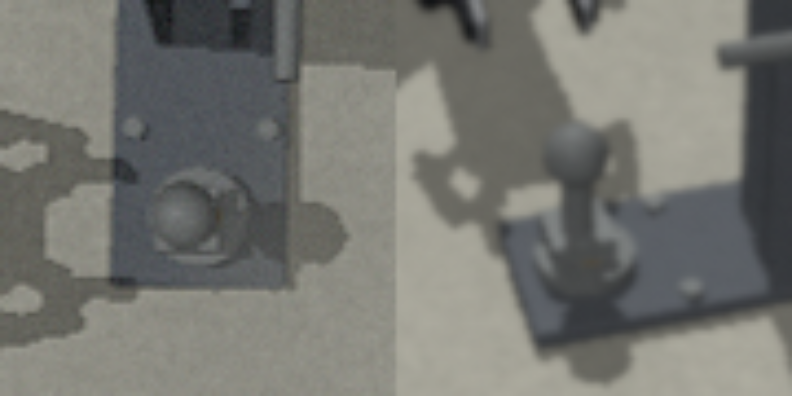

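The punch stands upright, but at about (0.488,-0.0243), so it is 7 mm too far to +y and about 2.5 mm too near in x. I'll regrip it as it stands, lift it slightly, shift it and set it down.

```bash
python3 - <<'E'
from h import *
from plant import robot
s=robot.sense();d=Ro.from_euler('xyz',s['tcp_rot']).apply([0,0,1])
ball=np.array([.488,-.0243,.084]);T=ball+.004*d
robot.move_straight(T,vel=.12);robot.grip(0,50)
p=robot.sense()['tcp_pos'];print(p,T)
sh=np.array([.0025,-.0068,0])
robot.move_straight(p+[0,0,.003],vel=.03);robot.move_straight(p+sh+[0,0,.003],vel=.03)
print(robot.move_straight(p+sh+[0,0,-.001],vel=.02,contact_N=8),robot.sense()['tcp_pos'])
robot.grip(.62);robot.sleep(.2)
s=robot.sense();robot.move_straight(s['tcp_pos']-.12*d,vel=.12)
F={n:robot.grab_frame(n) for n in('top','side')}
for n in F:np.savez(f'/tmp/{n}5.npz',**F[n])
print(robot.sense()['t'])
P=cloud(F['top']);q=P[232:262,258:292].reshape(-1,3);k=q[q[:,2]>.075];print('ball',len(k),k.mean(0),(k.min(0)+k.max(0))/2)
c=[F['top']['image'][200:290,230:320],F['side']['image'][200:290,210:300]]
cv2.imwrite('pics/i.png',cv2.resize(np.hstack(c)[:,:,::-1],None,fx=4.4,fy=4.4))
E
```

```text
[ 0.48838833 -0.02768026  0.0835505 ] [ 0.48799167 -0.02828479  0.08365161]
False [ 0.4910004  -0.03463705  0.08341161]
14.1417
ball 186 [ 0.48970902 -0.03195473  0.09530218] [ 0.49058829 -0.03134691  0.09535266]
```

View pics/i.png

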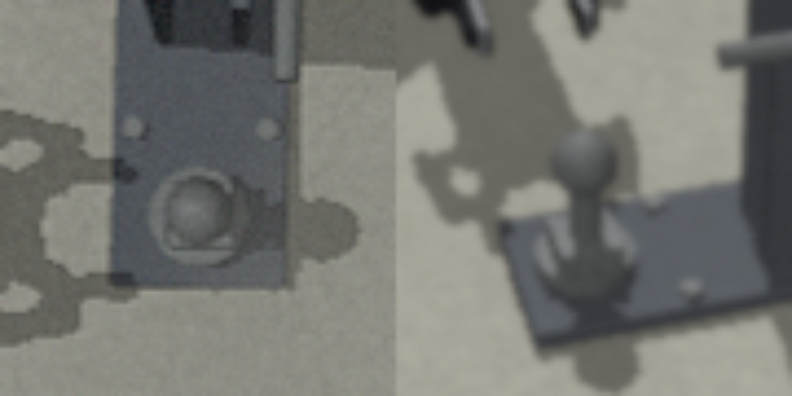

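The punch is centred at (0.4906,-0.0313) and upright. Next I check IK for the catch arc and the lever path.

```bash
cat >> h.py <<'E'
def peg(q):return O+np.array([-.044,.026-.071*np.cos(q),.172+.071*np.sin(q)])
def hand(q):return O+np.array([.18*np.sin(.25-q),-.030,.125+.18*np.cos(.25-q)])
E
python3 - <<'E'
from h import *
from plant import robot
np.set_printoptions(precision=2,suppress=True)
def ik(*a):
    j=robot.inverse_kinematics(*a);return j if j is None else np.array(j)
for b in(0,25,50):
    B=np.radians(b);d=np.array([np.sin(B),0,-np.cos(B)])
    for sg in(1,-1):print('peg',b,sg,*[ik(peg(q)+.005*d,rpy(d,[0,sg,0])) for q in(0,1.5,3)])
for b0,b1 in((0,0),(20,-20),(20,0),(20,30),(45,45)):
    for sg in(1,-1):
        o=[]
        for b,q in((b0,0),((b0+b1)/2,.9),(b1,1.87)):
            B=np.radians(b);d=np.array([np.sin(B),0,-np.cos(B)]);o.append(ik(hand(q)+.004*d,rpy(d,[sg,0,0])))
        print('h',b0,b1,sg,*o)
E
```

```text
peg 0 1 [-0.01  0.39  0.09  1.86 -0.05  0.9   1.67] [-0.41  0.32  0.45  1.81 -0.16  1.05  1.67] [-0.3   0.37  0.15  1.85 -0.07  0.92  1.45]
peg 0 -1 [-0.56  0.5   0.85  1.89 -0.45  0.96 -1.08] [-0.78  0.43  0.97  1.83 -0.4   1.09 -1.23] [-0.85  0.5   0.91  1.88 -0.48  0.99 -1.3 ]
peg 25 1 [ 0.4   0.27 -0.37  2.13  0.22  0.33  1.44] [ 0.78  0.26 -0.97  2.04  0.51  0.57  1.06] [-0.23  0.23 -0.01  2.14  0.29  0.36  1.09]
peg 25 -1 [-0.42  0.27  0.59  2.17 -0.59  0.36 -0.94] [-0.94  0.18  1.    2.12 -0.34  0.5  -1.29] [-0.94  0.29  0.85  2.17 -0.43  0.36 -1.36]
peg 50 1 [-0.23  0.27  0.38  2.43  3.55  0.44 -1.93] [ 0.64  0.16 -0.78  2.33  2.38  0.24 -0.82] [-0.76  0.25  0.53  2.43  2.85  0.36 -1.55]
peg 50 -1 [ 0.31  0.27 -0.24  2.4   3.2   0.39  1.62] [ 0.31  0.12 -0.42  2.34  2.57  0.21  2.1 ] [-0.93  0.29  0.74  2.44  3.04  0.36  1.38]
h 0 0 1 [-0.34  0.44  0.53  1.52 -0.23  1.24  0.23] [-0.59  0.2   0.73  1.92 -0.15  1.07  0.21] [-0.3   0.28  0.41  2.22 -0.18  0.67  0.23]
h 0 0 -1 [-0.66  0.62  1.11  1.54 -0.56  1.34 -2.63] [-0.96  0.37  1.29  1.94 -0.4   1.13 -2.65] [-0.83  0.47  1.
[... 155 characters left out ...]
16  1.06  0.23]
h 20 -20 -1 [-0.79  0.42  1.12  1.8  -0.6   0.88 -2.58] [-0.96  0.37  1.29  1.94 -0.4   1.13 -2.65] [-0.74  0.7   1.11  2.04 -0.54  1.19 -2.46]
h 20 0 1 [-0.47  0.28  0.63  1.79 -0.29  0.79  0.28] [-0.8   0.11  0.93  2.04 -0.14  0.87  0.2 ] [-0.3   0.28  0.41  2.22 -0.18  0.67  0.23]
h 20 0 -1 [-0.79  0.42  1.12  1.8  -0.6   0.88 -2.58] None [-0.83  0.47  1.12  2.24 -0.62  0.79 -2.43]
h 20 30 1 [-0.47  0.28  0.63  1.79 -0.29  0.79  0.28] [-1.3  -0.22  1.23  2.21  0.4   0.6  -0.31] None
h 20 30 -1 [-0.79  0.42  1.12  1.8  -0.6   0.88 -2.58] None None
h 45 45 1 [-0.61  0.17  0.74  2.1  -0.92  0.21  0.92] None None
h 45 45 -1 [-0.61  0.17  0.74  2.1  -0.92  0.21 -2.23] None None
```

```bash
python3 - <<'E'
from h import *
from plant import robot
B=np.radians(10);d=np.array([np.sin(B),0,-np.cos(B)]);r=rpy(d,[0,1,0])
p=robot.sense()['tcp_pos'];robot.move_straight(p+[-.02,.03,.08],vel=.2)
robot.goto([.46,.05,.32],r);robot.goto(peg(0)+.005*d-.09*d,r);robot.grip(.6,30)
print(robot.move_straight(peg(0)+.005*d,vel=.15,contact_N=8))
robot.grip(0,30);s=robot.sense();print(s['opening'],s['tcp_pos']-peg(0),s['wrist_force'],s['t'])
off=.005*d
for q in np.linspace(0,3.02,16)[1:]:
    robot.move_straight(peg(q)+off,vel=.12);s=robot.sense();print(round(q,2),s['wrist_force'].round(1) if hasattr(s['wrist_force'],'round') else s['wrist_force'],round(s['opening'],3))
print(s['t'])
f=robot.grab_frame('side');np.savez('/tmp/side6.npz',**f);cv2.imwrite('pics/j.png',cv2.resize(f['image'][100:300,200:400,::-1],None,fx=2.5,fy=2.5))
E
```

```text
False
0.15140344258190194 [ 0.00126885  0.0007354  -0.00444494] [0.20817035 1.86229499 1.81853568] 18.8083
0.2 [ 1.6  2.5 -0.1] 0.152
0.4 [0.8 1.4 1.6] 0.151
0.6 [ 2.2 -2.4  2.5] 0.147
0.81 [ 0.4 -5.4  3.8] 0.151
1.01 [-2.7 -8.2  9.7] 0.151
1.21 [-6.4 -9.1 17.2] 0.147
1.41 [-8.1 -4.3 20.9] 0.149
1.61 [-5.   0.3 16.5] 0.147
1.81 [-2.   1.3  8.9] 0.148
2.01 [-0.3  1.8  4.2] 0.151
2.21 [2.6 2.2 2.1] 0.152
2.42 [3.7 0.1 1.6] 0.147
2.62 [ 4.2 -0.1  0.9] 0.15
2.82 [ 3.9 -0.2  0.8] 0.15
3.02 [ 3.6  0.9 -1.3] 0.147
22.8083
```

View pics/j.png

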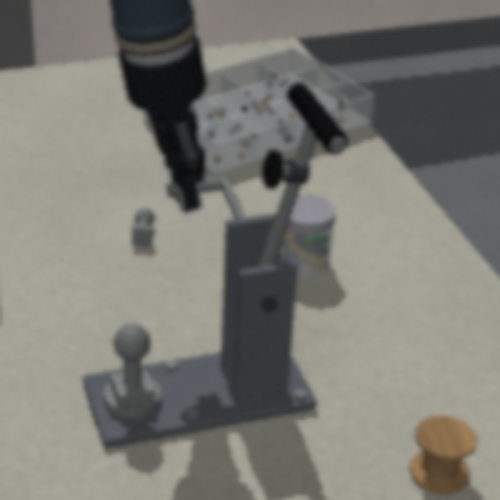

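The catch is over on the left with the peg at (180,190), and the lever is free. I'll nudge the catch to its stop, release it, and move to the handle's right half.

```bash
python3 - <<'E'
from h import *
from plant import robot
B=np.radians(10);d=np.array([np.sin(B),0,-np.cos(B)])
print(robot.move_straight(peg(3.1)+.005*d,vel=.04,contact_N=6),robot.sense()['wrist_force'])
robot.grip(.55);p=robot.sense()['tcp_pos'];robot.move_straight(p-.15*d,vel=.2)
s=robot.sense();
f=robot.grab_frame('top');np.savez('/tmp/top7.npz',**f)
r=rpy(d,[1,0,0]);H=hand(0)+.004*d
robot.goto(H-.11*d,r)
print(robot.move_straight(H,vel=.12,contact_N=8));robot.grip(0,60)
s=robot.sense();print(s['opening'],s['tcp_pos']-H,s['wrist_force'],s['t'])
g=robot.grab_frame('side');np.savez('/tmp/side7.npz',**g)
P=cloud(f);q=P[160:260,235:275].reshape(-1,3);q=q[(q[:,1]>.03)&(q[:,2]>.14)];print('catch',len(q),q.min(0),q.max(0))
cv2.imwrite('pics/k.png',cv2.resize(np.hstack([f['image'][130:280,210:330],g['image'][80:230,220:340]])[:,:,::-1],None,fx=3,fy=3))
E
```

```text
True [-4.40125991  0.81917256 10.23688115]
False
0.23587788616418584 [ 0.0005956  -0.00017304  0.00103157] [ 0.14785628 -0.10497758  3.01509078] 26.9
catch 58 [0.54579299 0.03032179 0.17705505] [0.61423229 0.05372281 0.37201726]
```

View pics/k.png

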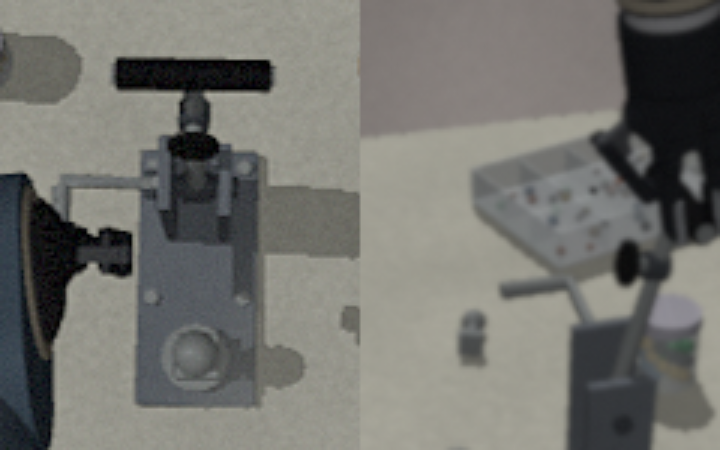

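The catch is at its stop and the handle is gripped (opening 0.236, about 20 mm). I'll pull along the arc, watching the force.

```bash
cat >> h.py <<'E'
def hp(q):
    B=np.radians(10-20*q/1.87);d=np.array([np.sin(B),0,-np.cos(B)]);return hand(q)+.004*d,rpy(d,[1,0,0])
E
python3 - <<'E'
from h import *
from plant import robot
for i,q in enumerate(list(np.linspace(0,1.7,18)[1:])+[1.74,1.77,1.79,1.81,1.83,1.85]):
    p,r=hp(q);robot.move_straight(p,vel=.15 if q<1.71 else .05,attitude=r);s=robot.sense();w=np.array(s['wrist_force'])
    if i%3==2 or q>1.7:print(round(q,2),w.round(1),round(s['opening'],3),(np.array(s['tcp_pos'])-p).round(4))
    if np.linalg.norm(w)>50:print('stop');break
print(s['t'])
F={n:robot.grab_frame(n) for n in('top','side')}
for n in F:np.savez(f'/tmp/{n}8.npz',**F[n])
cv2.imwrite('pics/l.png',cv2.resize(np.hstack([F['top']['image'][150:290,200:330],F['side']['image'][150:290,210:340]])[:,:,::-1],None,fx=3,fy=3))
E
```

```text
0.3 [2.5 0.4 6.2] 0.233 [0.001  0.0001 0.001 ]
0.6 [0.3 1.1 9.3] 0.234 [0.0003 0.0002 0.0008]
0.9 [-1.6  1.5  9.5] 0.236 [-0.0008  0.0004 -0.0001]
1.2 [-2.6  2.7  7.6] 0.232 [0.0001 0.0005 0.0003]
1.5 [-1.8  5.3  6.7] 0.235 [0.0006 0.0005 0.0007]
1.74 [-1.8  6.4  5.5] 0.235 [0.0008 0.0005 0.0012]
1.77 [-0.6  6.5  5.8] 0.234 [0.0007 0.0005 0.0012]
1.79 [-1.6  6.   9.6] 0.231 [0.0008 0.0005 0.0016]
1.81 [-1.6  6.8 12.4] 0.234 [0.0007 0.0005 0.0018]
1.83 [-2.9  7.3 14.7] 0.232 [0.0008 0.0005 0.002 ]
1.85 [-2.6  7.5 16.9] 0.235 [0.0007 0.0005 0.0022]
33.0333
```

View pics/l.png

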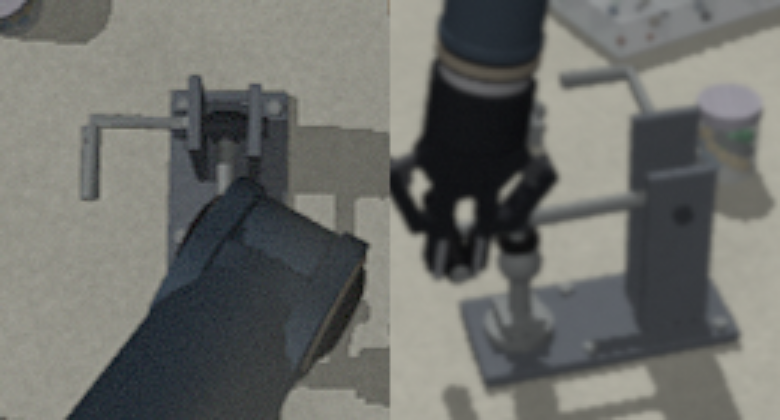

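The foot bears on the upright punch at (517,245) and the force is rising as expected. I'll press slightly further to take the foot all the way in, then hand in.

```bash
python3 - <<'E'
from h import *
from plant import robot
for q in (1.86,1.87,1.88,1.89):
    p,r=hp(q);robot.move_straight(p,vel=.03,attitude=r);s=robot.sense();w=np.array(s['wrist_force']);print(q,w.round(1),(s['tcp_pos']-p).round(4))
    if w[2]>24:break
robot.sleep(.5);s=robot.sense();print(np.round(s['wrist_force'],1),s['t'])
if s['wrist_force'][2]>15: print(robot.close_job())
E
```

```text
1.86 [-3.9  6.7 22.4] [0.0007 0.0005 0.0028]
1.87 [-6.8  8.3 34.2] [0.0007 0.0005 0.0039]
[-6.   8.2 34.4] 34.1333
the job is handed in; nothing more can be done
None
```

I handed the job in at 34 s: the punch stands upright in the middle of the anvil, the catch is over at its far stop, and the lever is held down with the foot bearing firmly on the punch (34 N upward on the wrist). I did not go near the bead box, jar or spool.

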